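# Load the shop's tin dispenser and release a tin with the push-and-turn knob

### The job

Load the counter's tin dispenser: lay the red tin in the sloping chute first, and once it has rolled down to rest, the yellow tin behind it. Then push the spring knob in and, holding it in, turn it clockwise past its safety stop and on to its far end, so that the red tin rolls out into the bay at the front while the yellow one stays held in the chute. Finish with both tins and the knob let go, and do not disturb the bottles or the parcel.

Things in the scene. Friction and masses are not known exactly. Their poses are not given: they have to be found in the camera images.
- dispenser: Tin dispenser, fixed. Origin on the counter under the chute's middle; x along the chute to its high back end, front (low end) at -x. Straight red-walled chute, 80 mm wide inside (y +-40), walls 33 mm above the floor; floor rises at 12 deg from 30 mm (front lip, x -150) to 94 mm (back wall, x +150). Floor: two rails with an open 34 mm slot between. Knob housing on its -y side.
- load_spot (a point): Point in the upper chute, 22 mm off the floor, midway between the walls: a tin centred here lies on the floor across the chute (tin axis along y), with finger room uphill and downhill of it, also when the first tin is in. Let go, a tin rolls down by itself. Axes as the dispenser's.
- first_rest (a point): Centre of the first tin when it rests in the chute against the gate, a yellow cross plate that stands 24 mm above the floor. Turning the knob lowers the gate, flush at about 1.65 rad, so the first tin rolls on into the bay.
- second_rest (a point): Centre of the second tin when it rests behind the first. Turning the knob raises a rear bar between the two tins, which then holds the second tin here.
- bay_spot (a point): Centre of a tin lying released in the front bay, against the front lip.
- panel: Sloping grey face of the knob housing, 122 mm (its x, uphill) by 126 mm (y), 108 mm above the counter. Origin on the face, on the knob's axis; z is that axis, pointing out, tilted 35 deg from vertical towards the dispenser's front. Red mark: closed; green mark: open.
- knob_grip (a point): Middle of the round black fluted knob, on its axis, 31 mm off the panel when out. x to the yellow mark on top, z out. The grip is a cylinder of 44 mm diameter, 26 mm high (+-13 mm); under it, 13 to 18 mm from here, a skirt disc of 72 mm diameter. The whole knob pushes in 10 mm along the axis against a spring: 5 N at first, 13 N fully in; let go, it comes out.
- knob (a joint): Turn of the knob in rad, growing clockwise seen from outside (0: yellow mark at the red one, towards the panel's +x; 2.3: far end). Starts at 0 to 0.15. Unless pushed in at least 7 mm it meets the safety stop at about 0.45; keep it in until about 1.15; beyond, it may come out and still turns. Stays where it is left (friction 0.06 N m).
- cradle: Wooden rack, fixed, 200 x 86 mm; origin at the centre of its underside. Two seats 100 mm apart along its x; a tin lies along y, centre 38 mm up, on two 8 mm wide strips running along x at y -28 and +28 (16 mm high, nubs to 22). Between the strips is only the 4 mm base: room for fingers beside a tin's middle.
- red_tin: Red tin, a cylinder 44 mm diameter, 70 mm long, about 0.16 kg, lying in the cradle. Origin at its centre, y along its axis (x and z roll with it).
- yellow_tin: Yellow tin, same size and origin as the red one, in the other seat of the cradle.
- oil_bottle: Bystander: amber oil bottle with yellow cap, 84 mm diameter, 220 mm tall; origin at the centre of its underside.
- sauce_bottle: Bystander: blue bottle with red cap, 60 mm diameter, 170 mm tall; origin at the centre of its underside.
- parcel: Bystander: cardboard parcel 150 x 110 x 70 mm; origin at the centre of its underside.
Mind the look-alikes: they are no part of the job. Leave any black or turquoise look-alike of the red_tin alone.

How it is judged:
On the way, in this order (a step that is already met when the one before it is completed fails the run):
1. the red tin lies at rest, let go, against the gate of the chute, with the knob still closed (under 0.4 rad) (x of red_tin in the frame of dispenser between -0.075 and -0.035 m and y of red_tin in the frame of dispenser between -0.015 and 0.015 m and z of red_tin in the frame of dispenser below 0.085 m and linear speed of red_tin below 0.03 m/s and contact force between the fingers and red_tin below 0.1 N and value of joint knob below 0.4 rad), for 0.2 s.
2. the yellow tin lies at rest, let go, in the chute right behind the red one, which is still at the gate, with the knob still closed (x of yellow_tin in the frame of dispenser between -0.03 and 0.012 m and y of yellow_tin in the frame of dispenser between -0.015 and 0.015 m and z of yellow_tin in the frame of dispenser below 0.097 m and linear speed of yellow_tin below 0.03 m/s and contact force between the fingers and yellow_tin below 0.1 N and value of joint knob below 0.4 rad and x of red_tin in the frame of dispenser between -0.075 and -0.035 m), for 0.2 s.
3. the knob passes its safety stop (0.65 to 1.0 rad) while pushed in at least 5 mm (value of joint knob between 0.65 and 1 rad and z of knob_grip in the frame of panel below 0.026 m).
At the end, for the whole second after the job is handed in: Knob at 1.95 rad or more; red tin at rest in the front bay (centre x -150 to -115 mm in the dispenser's frame); yellow tin at rest in the chute behind the rear bar (x -35 to +12 mm); both within 18 mm of the chute's middle, lying on its floor (value of joint knob above 1.95 rad and x of red_tin in the frame of dispenser between -0.15 and -0.115 m and y of red_tin in the frame of dispenser between -0.018 and 0.018 m and z of red_tin in the frame of dispenser below 0.07 m and x of yellow_tin in the frame of dispenser between -0.035 and 0.012 m and y of yellow_tin in the frame of dispenser between -0.018 and 0.018 m and z of yellow_tin in the frame of dispenser below 0.097 m and linear speed of each of red_tin, yellow_tin below 0.03 m/s); the robot touches nothing.
It fails at once if a bottle or the parcel is moved by more than 30 mm or a bottle tipped (distance of any of oil_bottle, sauce_bottle, parcel from where it was at the start of the episode above 0.03 m or angle between any of oil_bottle, sauce_bottle's own z axis and vertical above 0.4 rad).
It also fails if it takes over 69 s, if anything falls off the work surface, if the arm or the gripper's body presses on something with over 40 N, if the wrist force passes 120 N, or if a joint passes its speed limit or range.

### The arm

A 6-joint arm with a two-finger parallel gripper is mounted at the origin on the work surface. World frame = base frame: x ahead of the robot, y to its left, z up, the work surface at z = 0. Lengths are in m, angles in rad, forces in N, time in s.
With the tool pointing down it reaches from about 0.375 to 0.975 m from the base axis. Payload 3.8 kg.
Tool frame: the origin (TCP) lies at the very end of the fingers, on their centre line; the grasp point (between the pads) lies bot.grip_point_offset behind it (bot.grip_point_offset is the distance from the TCP to the grasp point, in m); z points along the fingers, y is the line along which they close (so a half turn about z gives the same grasp; the last joint's range is limited). The gripper opens to 85 mm and grips with 20 to 120 N. Pads are 22 mm wide; open, the fingers measure 114 mm over their backs; the gripper's body (76 mm by 85 mm) begins 54 mm behind the grasp point. The pads swing forward as they close: fully open they stand 13 mm farther back than shut.
Start: joints at [1.138, 0.264, 1.604, -0, 1.274, -0.037], TCP at [0.26, 0.623, 0.231] pointing down, gripper open.
Joint ranges: [-2.63, 2.63], [-0.94, 2.18], [0.31, 2.57], [-1.31, 4.45], [0, 2.66], [-2.55, 2.55]. Speed limits (rad/s): [2.57, 2.57, 3.14, 3.14, 3.14, 3.14].

### API

Orientations are given as a rotation vector (axis times angle).
In Python, from workcell import bot, vision gives the robot as it stands.
- The arm moves only by the tool play_rows, never from a script. Its argument "rows" is a list of rows, each an object of numbers: "dx", "dy", "dz": the shift along the tool's x, y, z as a fraction of full scale; "roll": the turn about the tool's z as a fraction of full scale; "fingers": the closure, from 0 (fully open) to 1 (shut). In form: [{"dx": .., "dy": .., "dz": .., "roll": .., "fingers": ..}, ...]. A call has 1 to 20 rows; each row shifts and turns the commanded pose from where the row before left it, along the tool's axes as they then stand; what a row does not reach is not made up. Full scale, the value 1, is 0.04 m for a shift and 4 degrees for a turn. A row lasts 1/12 s, in which the tool goes at most 41.7 mm and 7.16 degrees, less where a joint would pass 70% of its speed; a pose out of reach is approached as far as the arm can. A call with a number of a shift or a turn outside -1 to 1 is refused whole. A call with a gripper value outside its range is refused whole. The fingers move at their own pace and stop on an object; "grip_force" is the grip in N (left out, the last holds). Time passes only in rows, so rows that do not move let the fingers close. It gives the time, the measured TCP pose, the force and the opening at its end, in the units of the state.
- bot.read_state(): the state, without advancing time (a new reading comes with each control period).
- vision.read_camera(name): name is "scene" or "top"; returns a dict with "pixels" (400x640x3 uint8, red, green, blue), "depth" (400x640 float32, m along the optical axis (not along the pixel's ray), 0 where there is no reading), "fx", "fy", "cx", "cy" (pixels), "R" (3x3) and "t" (3): a world point X has camera coordinates R X + t. Camera axes: x right, y down, z forward; pixel columns grow to the right and rows downward; lengths in m; the calibration is good to about 2 mm. A picture is of the moment at which its call begins.
- bot.finish_job(): hands the job in, once; it reports no verdict.
The state is a dict: "time": time; "q": joint angles; "joint_vel": joint speeds; "joint_torque": joint torques, N m; "tool_pos": TCP position; "tcp_rot": TCP orientation; "wrist_force": force on the tool from outside, world axes, zero at the start; "torque": the same for the moment, N m; "width": opening from 0.0 (shut) to 1.0 (fully open).
Only numpy, scipy, OpenCV 4.12 (cv2) and the standard library are available. Lean on these libraries where they do the work, as an engineer would, in place of code of your own. Each camera call takes 0.05 s, during which the arm holds its last target. There are 200 camera calls.

## Working session

There is one attempt and no reset: what is moved stays moved. The work goes in short steps, Python scripts to look and compute and a tool call to move; the robot and the scene stay as the last step left them, time stands still between calls to the robot, and variables do not carry over. Pictures are saved under pics/ and viewed, on a budget of 10 in all, crops included, one or two more only if the job needs it, and the job is handed in when it is done.

Besides the shell and the picture viewer there is one more tool, called after "Request:" as a command line: name --argument value ..., lists and objects as JSON in quotes. play_rows: Moves the arm, as the interface text tells. Its arguments: {"type":"object","properties":{"rows":{"type":"array","items":{"type":"object","properties":{"dx":{"type":"number","minimum":-1,"maximum":1},"dy":{"type":"number","minimum":-1,"maximum":1},"dz":{"type":"number","minimum":-1,"maximum":1},"roll":{"type":"number","minimum":-1,"maximum":1},"fingers":{"type":"number"}}}},"grip_force":{"type":"number"}},"required":["rows"]}

```bash
mkdir -p pics; ls; python3 - <<'E'
from workcell import bot, vision
import cv2,numpy as np
print(bot.read_state(), bot.grip_point_offset)
ims=[]
for n in("scene","top"):
    c=vision.read_camera(n); np.savez(f"{n}0.npz",**c); cv2.imwrite(f"pics/{n}0.png",c["pixels"][:,:,::-1])
    print(n,c["fx"],c["cx"],c["cy"],c["R"],c["t"])
E
```

```text
pics
{'time': 0.0, 'q': array([ 1.13811259e+00,  2.64760490e-01,  1.60539257e+00, -1.14494450e-05,
        1.27369357e+00, -3.69223967e-02]), 'joint_vel': array([ 0.00060831, -0.00203261, -0.00070724,  0.00178917, -0.00049771,
       -0.00057571]), 'joint_torque': array([-1.77437250e-03, -5.15121102e+01, -3.67301917e+01, -1.85657805e-04,
        1.29291415e-02, -1.87447489e-05]), 'tool_pos': array([0.25992906, 0.62214579, 0.22994705]), 'tcp_rot': array([-0.61750481, -3.07978126,  0.00344682]), 'wrist_force': array([-0.14455901,  0.55349065, -0.38112368]), 'torque': array([-0.04305415, -0.0603201 ,  0.01069492]), 'width': 1.001510004703177} 0.0187
scene 381.0849882817391 325.32475359730165 198.18731981047645 [[ 0.85835024  0.51305865 -0.00238575]
 [ 0.39200158 -0.65880688 -0.64211234]
 [-0.33101304  0.55022206 -0.76660685]] [-0.49804495 -0.18641401  1.43639885]
top 373.03281844248187 319.0405191885602 197.88901936076874 [[-0.01673841 -0.99980155 -0.01080229]
 [-0.98239816  0.01845543 -0.18588507]
 [ 0.18604754  0.00750073 -0.98251211]] [0.00424609 0.59237417 1.04023339]
```

View pics/scene0.png

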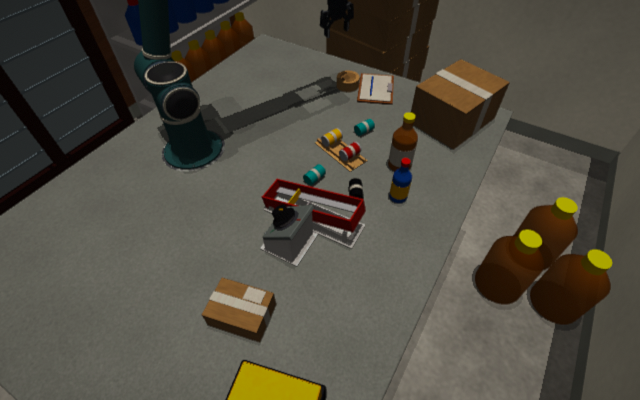

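View pics/top0.png

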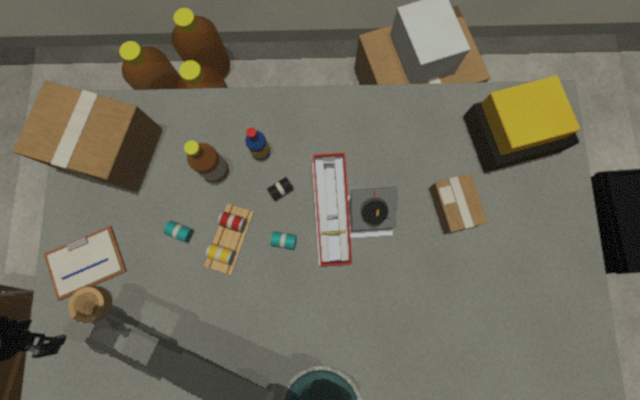

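The scene view shows the cradle at about (342,150), with the yellow tin at (332,137) and the red one at (349,152). The top view shows the same red tin at (232,221) and yellow tin at (221,254). Look-alikes, all outside the cradle, are turquoise at (179,231) and (283,240) and black at (280,188). The dispenser's chute is at about (332,210) with its yellow gate at (333,233), and the knob is at (375,211).

```bash
cat > h.py <<'E'
import numpy as np,cv2
def load(n): return dict(np.load(n))
def pts(c,mask):
    v,u=np.nonzero(mask&(c["depth"]>0)); d=c["depth"][v,u]
    X=np.c_[(u-c["cx"])/c["fx"]*d,(v-c["cy"])/c["fy"]*d,d]
    return (X-c["t"])@c["R"],u,v
def box(shape,u0,u1,v0,v1):
    m=np.zeros(shape,bool); m[v0:v1,u0:u1]=1; return m
def hsv(c): 
    h=cv2.cvtColor(c["pixels"],cv2.COLOR_RGB2HSV).astype(int); return h[...,0],h[...,1],h[...,2]
E
python3 - <<'E'
from h import *
c=load("top0.npz");H,S,V=hsv(c);sh=H.shape
def rep(n,m,zmin=0):
    P,u,v=pts(c,m); P=P[P[:,2]>zmin]
    r=cv2.minAreaRect((P[:,:2]*1000).astype(np.float32)); print(n,len(P),"med",np.median(P,0).round(3),"z5/95",np.percentile(P[:,2],[5,95]).round(3),"rect",np.round(r[0]),np.round(r[1]),round(r[2],1)); return P
red=((H<7)|(H>173))&(S>120)&(V>60)
yel=(H>20)&(H<33)&(S>110)&(V>70)
rep("redtin",red&box(sh,212,255,203,235))
rep("yeltin",yel&box(sh,200,240,240,268))
P=rep("walls",red&box(sh,305,356,145,272),.03)
for s in np.argsort(P[:,0])[[0,len(P)//2,-1]]: print(P[s].round(3))
rep("gate",yel&box(sh,318,347,225,240))
wood=(H>8)&(H<22)&(S>80)&box(sh,200,258,198,280)
rep("cradle",wood,0.006)
blk=(V<45)&box(sh,355,395,190,232)
rep("knob",blk,.1)
Q,u,v=pts(c,box(sh,350,398,186,236)); m=(Q[:,2]>.04)&(V[v,u]>60)&(S[v,u]<60);Q=Q[m]
for r in range(6):
    A=np.c_[Q[:,:2],np.ones(len(Q))]; k=np.linalg.lstsq(A,Q[:,2],rcond=None)[0]; e=abs(A@k-Q[:,2]); Q=Q[e<max(.004,np.percentile(e,85))]
print("panel plane",k,len(Q),np.degrees(np.arctan(np.hypot(*k[:2]))),np.percentile(Q,[1,99],axis=0).round(3))
big=np.hstack([cv2.resize(c["pixels"][140:275,195:300],None,fx=3.6,fy=3.6,interpolation=cv2.INTER_CUBIC),cv2.resize(c["pixels"][140:275,300:405],None,fx=3.6,fy=3.6,interpolation=cv2.INTER_CUBIC)])
cv2.imwrite("pics/crop1.png",cv2.convertScaleAbs(big[:,:,::-1],alpha=1.5))
E
```

```text
redtin 184 med [0.529 0.25  0.057] z5/95 [0.046 0.062] rect [530. 254.] [55. 39.] 71.0
yeltin 227 med [0.437 0.289 0.056] z5/95 [0.046 0.062] rect [436. 293.] [72. 48.] 69.6
walls 300 med [ 0.556 -0.079  0.091] z5/95 [0.057 0.126] rect [556. -44.] [311.  89.] 3.2
[ 0.398 -0.011  0.061]
[ 0.557 -0.085  0.096]
[ 0.712 -0.055  0.088]
gate 36 med [ 0.49  -0.044  0.068] z5/95 [0.004 0.072] rect [491. -45.] [ 5. 63.] 2.8
cradle 479 med [0.475 0.267 0.015] z5/95 [0.006 0.052] rect [483. 269.] [ 85. 199.] 71.2
knob 387 med [ 0.536 -0.152  0.137] z5/95 [0.112 0.151] rect [ 539. -157.] [61. 62.] 42.6
panel plane [ 0.69839934  0.03073144 -0.27027526] 1083 34.95644097262175 [[ 0.499 -0.221  0.072]
 [ 0.599 -0.097  0.143]]
```

View pics/crop1.png

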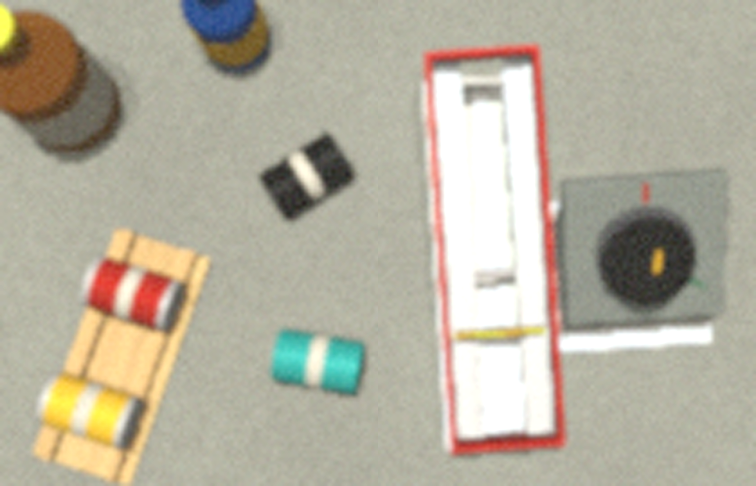

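The crop confirms it. The banded red tin at (132,293) and the yellow one at (90,410) are lying in the wooden cradle, and the black (307,177) and turquoise (318,362) ones are loose look-alikes. The gate is up at (500,332) and the knob mark is at (657,262). Next I roll the wrist so the fingers close along the cradle's x.

```bash
cat > go.py <<'E'
# usage: go.py x y z yawdeg(tool y axis)  -> tool shifts in full-scale units
import sys,numpy as np
from scipy.spatial.transform import Rotation as Ro
from workcell import bot
s=bot.read_state(); R=Ro.from_rotvec(s["tcp_rot"]).as_matrix()
x=np.array(list(map(float,sys.argv[1:4]))); ya=np.degrees(np.arctan2(R[1,1],R[0,1]))
d=R.T@(x-s["tool_pos"])/.04
print("t",round(s["time"],2),"pos",s["tool_pos"].round(4),"yaw",round(ya,2),"F",s["wrist_force"].round(1),"w",round(s["width"],3))
print("units now:",d.round(2))
if len(sys.argv)>4:
    r=(ya-float(sys.argv[4])+180)%360-180; t=np.radians(float(sys.argv[4]))
    R2=np.c_[[np.sin(-t)*-1*-1,np.cos(t),0]] if 0 else None
    Y=np.array([np.cos(t),np.sin(t),0]);Z=np.array([0,0,-1.]);X=np.cross(Y,Z)
    print("roll units",round(r/4,2),"then",(np.c_[X,Y,Z].T@(x-s["tool_pos"])/.04).round(2))
E
echo ok
```

```text
ok
```

Request:
play_rows --rows '[{"roll": 1, "fingers": 0}, {"roll": 1}, {"roll": 1}, {"roll": 1}, {"roll": 1}, {"roll": 1}, {"roll": 1}, {"roll": 1}, {"roll": 1}, {"roll": 1}, {"roll": 1}, {"roll": 1}, {"roll": 1}, {"roll": 1}, {"roll": 1}, {"roll": 1}, {"roll": 1}, {"roll": 1}, {"roll": 1}, {"roll": 1}]' --grip_force 30

```text
validation failed for argument at $.ro...
```

```bash
python3 go.py 0.530 0.253 0.13 -18.8
```

```text
t 0.1 pos [0.26   0.6222 0.2301] yaw 67.32 F [0.  0.6 0.1] w 1.003
units now: [-9.79 -5.91  2.51]
roll units 21.53 then [-6.56  9.37  2.5 ]
```

Request:
play_rows --rows '[{"dx": 0, "dy": 0, "dz": 0, "roll": 1, "fingers": 0}, {"dx": 0, "dy": 0, "dz": 0, "roll": 1, "fingers": 0}, {"dx": 0, "dy": 0, "dz": 0, "roll": 1, "fingers": 0}, {"dx": 0, "dy": 0, "dz": 0, "roll": 1, "fingers": 0}, {"dx": 0, "dy": 0, "dz": 0, "roll": 1, "fingers": 0}, {"dx": 0, "dy": 0, "dz": 0, "roll": 1, "fingers": 0}, {"dx": 0, "dy": 0, "dz": 0, "roll": 1, "fingers": 0}, {"dx": 0, "dy": 0, "dz": 0, "roll": 1, "fingers": 0}, {"dx": 0, "dy": 0, "dz": 0, "roll": 1, "fingers": 0}, {"dx": 0, "dy": 0, "dz": 0, "roll": 1, "fingers": 0}, {"dx": 0, "dy": 0, "dz": 0, "roll": 1, "fingers": 0}, {"dx": 0, "dy": 0, "dz": 0, "roll": 1, "fingers": 0}, {"dx": 0, "dy": 0, "dz": 0, "roll": 1, "fingers": 0}, {"dx": 0, "dy": 0, "dz": 0, "roll": 1, "fingers": 0}, {"dx": 0, "dy": 0, "dz": 0, "roll": 1, "fingers": 0}, {"dx": 0, "dy": 0, "dz": 0, "roll": 1, "fingers": 0}, {"dx": 0, "dy": 0, "dz": 0, "roll": 1, "fingers": 0}, {"dx": 0, "dy": 0, "dz": 0, "roll": 1, "fingers": 0}, {"dx": 0, "dy": 0, "dz": 0, "roll": 1, "fingers": 0}, {"dx": 0, "dy": 0, "dz": 0, "roll": 1, "fingers": 0}]' --grip_force 30

```text
time: 1.77
tool_pos: [0.26, 0.6224, 0.2305]
tcp_rot: [2.456, 1.958, -0.002]
wrist_force: [0.7, -0.5, -0.1]
width: 0.998
```

```bash
python3 go.py 0.530 0.253 0.13 -18.8
```

```text
t 1.77 pos [0.26   0.6224 0.2305] yaw -12.87 F [ 0.7 -0.5 -0.1] w 0.998
units now: [-7.5   8.64  2.52]
roll units 1.48 then [-6.57  9.37  2.51]
```

Request:
play_rows --rows '[{"dx": 0, "dy": 0, "dz": 0, "roll": 0.74, "fingers": 0}, {"dx": 0, "dy": 0, "dz": 0, "roll": 0.74, "fingers": 0}, {"dx": -0.365, "dy": 0.52, "dz": 0.14, "roll": 0, "fingers": 0}, {"dx": -0.365, "dy": 0.52, "dz": 0.14, "roll": 0, "fingers": 0}, {"dx": -0.365, "dy": 0.52, "dz": 0.14, "roll": 0, "fingers": 0}, {"dx": -0.365, "dy": 0.52, "dz": 0.14, "roll": 0, "fingers": 0}, {"dx": -0.365, "dy": 0.52, "dz": 0.14, "roll": 0, "fingers": 0}, {"dx": -0.365, "dy": 0.52, "dz": 0.14, "roll": 0, "fingers": 0}, {"dx": -0.365, "dy": 0.52, "dz": 0.14, "roll": 0, "fingers": 0}, {"dx": -0.365, "dy": 0.52, "dz": 0.14, "roll": 0, "fingers": 0}, {"dx": -0.365, "dy": 0.52, "dz": 0.14, "roll": 0, "fingers": 0}, {"dx": -0.365, "dy": 0.52, "dz": 0.14, "roll": 0, "fingers": 0}, {"dx": -0.365, "dy": 0.52, "dz": 0.14, "roll": 0, "fingers": 0}, {"dx": -0.365, "dy": 0.52, "dz": 0.14, "roll": 0, "fingers": 0}, {"dx": -0.365, "dy": 0.52, "dz": 0.14, "roll": 0, "fingers": 0}, {"dx": -0.365, "dy": 0.52, "dz": 0.14, "roll": 0, "fingers": 0}, {"dx": -0.365, "dy": 0.52, "dz": 0.14, "roll": 0, "fingers": 0}, {"dx": -0.365, "dy": 0.52, "dz": 0.14, "roll": 0, "fingers": 0}, {"dx": -0.365, "dy": 0.52, "dz": 0.14, "roll": 0, "fingers": 0}, {"dx": -0.365, "dy": 0.52, "dz": 0.14, "roll": 0, "fingers": 0}]'

```text
time: 3.43
tool_pos: [0.5315, 0.2531, 0.1297]
tcp_rot: [-2.551, -1.833, 0.001]
wrist_force: [0.6, -0.2, 0.2]
width: 1.001
```

```bash
python3 go.py 0.530 0.253 0.021 -18.8
python3 - <<'E'
from workcell import vision
import cv2
c=vision.read_camera("scene");p=c["pixels"]
cv2.imwrite("pics/s1.png",cv2.resize(p[80:220,250:450],None,fx=4,fy=4,interpolation=cv2.INTER_CUBIC)[:,:,::-1])
E
```

```text
t 3.43 pos [0.5315 0.2531 0.1297] yaw -18.6 F [ 0.6 -0.2  0.2] w 1.001
units now: [-0.01 -0.03  2.72]
roll units 0.05 then [-0.01 -0.03  2.72]
```

View pics/s1.png

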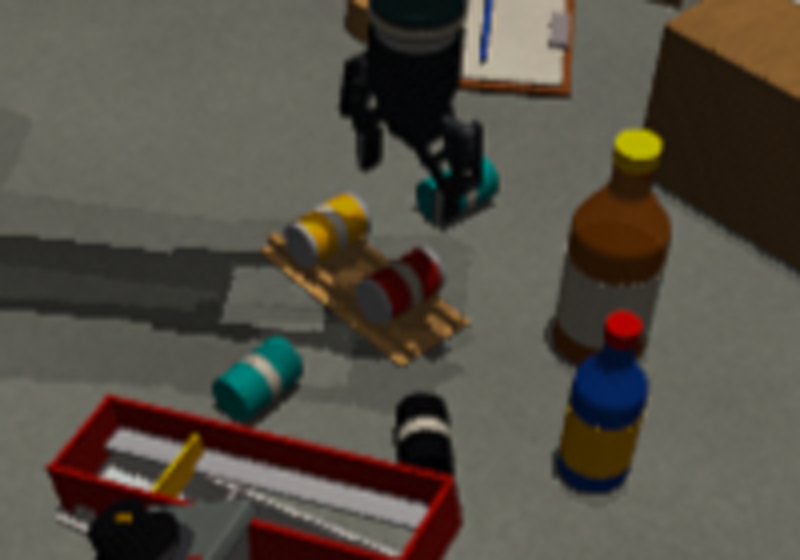

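The fingers straddle the red tin, at (400,285) in the crop, and are clear of both bottles. I'll descend and grip.

Request:
play_rows --rows '[{"dx": 0, "dy": -0.03, "dz": 0.3, "roll": 0, "fingers": 0}, {"dx": 0, "dy": 0, "dz": 0.3, "roll": 0, "fingers": 0}, {"dx": 0, "dy": 0, "dz": 0.3, "roll": 0, "fingers": 0}, {"dx": 0, "dy": 0, "dz": 0.3, "roll": 0, "fingers": 0}, {"dx": 0, "dy": 0, "dz": 0.3, "roll": 0, "fingers": 0}, {"dx": 0, "dy": 0, "dz": 0.3, "roll": 0, "fingers": 0}, {"dx": 0, "dy": 0, "dz": 0.3, "roll": 0, "fingers": 0}, {"dx": 0, "dy": 0, "dz": 0.3, "roll": 0, "fingers": 0}, {"dx": 0, "dy": 0, "dz": 0.3, "roll": 0, "fingers": 0}, {"dx": 0, "dy": 0, "dz": 0, "roll": 0, "fingers": 1}, {"dx": 0, "dy": 0, "dz": 0, "roll": 0, "fingers": 1}, {"dx": 0, "dy": 0, "dz": 0, "roll": 0, "fingers": 1}, {"dx": 0, "dy": 0, "dz": 0, "roll": 0, "fingers": 1}, {"dx": 0, "dy": 0, "dz": 0, "roll": 0, "fingers": 1}, {"dx": 0, "dy": 0, "dz": 0, "roll": 0, "fingers": 1}, {"dx": 0, "dy": 0, "dz": 0, "roll": 0, "fingers": 1}]' --grip_force 30

```text
time: 4.82
tool_pos: [0.5311, 0.255, 0.0234]
tcp_rot: [2.551, 1.833, 0.003]
wrist_force: [1.4, 0.4, 2.2]
width: 0.504
```

```bash
python3 go.py 0.530 0.253 0.021 -18.8; python3 go.py 0.6355 -0.040 0.18 3
```

```text
t 4.82 pos [0.5311 0.255  0.0234] yaw -18.6 F [1.4 0.4 2.2] w 0.504
units now: [-0.06 -0.01  0.06]
roll units 0.05 then [-0.06 -0.01  0.06]
t 4.82 pos [0.5311 0.255  0.0234] yaw -18.6 F [1.4 0.4 2.2] w 0.504
units now: [-6.15  4.83 -3.92]
roll units -5.4 then [-7.5   2.22 -3.91]
```

Request:
play_rows --rows '[{"dx": 0, "dy": 0, "dz": -0.49, "roll": 0, "fingers": 1}, {"dx": 0, "dy": 0, "dz": -0.49, "roll": 0, "fingers": 1}, {"dx": 0, "dy": 0, "dz": -0.49, "roll": -0.9, "fingers": 1}, {"dx": 0, "dy": 0, "dz": -0.49, "roll": -0.9, "fingers": 1}, {"dx": 0, "dy": 0, "dz": -0.49, "roll": -0.9, "fingers": 1}, {"dx": 0, "dy": 0, "dz": -0.49, "roll": -0.9, "fingers": 1}, {"dx": 0, "dy": 0, "dz": -0.49, "roll": -0.9, "fingers": 1}, {"dx": 0, "dy": 0, "dz": -0.49, "roll": -0.9, "fingers": 1}, {"dx": -0.625, "dy": 0.185, "dz": 0, "roll": 0, "fingers": 1}, {"dx": -0.625, "dy": 0.185, "dz": 0, "roll": 0, "fingers": 1}, {"dx": -0.625, "dy": 0.185, "dz": 0, "roll": 0, "fingers": 1}, {"dx": -0.625, "dy": 0.185, "dz": 0, "roll": 0, "fingers": 1}, {"dx": -0.625, "dy": 0.185, "dz": 0, "roll": 0, "fingers": 1}, {"dx": -0.625, "dy": 0.185, "dz": 0, "roll": 0, "fingers": 1}, {"dx": -0.625, "dy": 0.185, "dz": 0, "roll": 0, "fingers": 1}, {"dx": -0.625, "dy": 0.185, "dz": 0, "roll": 0, "fingers": 1}, {"dx": -0.625, "dy": 0.185, "dz": 0, "roll": 0, "fingers": 1}, {"dx": -0.625, "dy": 0.185, "dz": 0, "roll": 0, "fingers": 1}, {"dx": -0.625, "dy": 0.185, "dz": 0, "roll": 0, "fingers": 1}, {"dx": -0.625, "dy": 0.185, "dz": 0, "roll": 0, "fingers": 1}]'

```text
time: 6.48
tool_pos: [0.6342, -0.0414, 0.1788]
tcp_rot: [-2.162, -2.278, 0.001]
wrist_force: [0.0, 0.6, -0.4]
width: 0.503
```

```bash
python3 go.py 0.6355 -0.040 0.086 3
python3 - <<'E'
from workcell import vision
import cv2
c=vision.read_camera("scene");p=c["pixels"]
cv2.imwrite("pics/s2.png",cv2.resize(p[110:270,230:430],None,fx=3.7,fy=3.7,interpolation=cv2.INTER_CUBIC)[:,:,::-1])
E
```

```text
t 6.48 pos [ 0.6342 -0.0414  0.1788] yaw 3.0 F [ 0.   0.6 -0.4] w 0.503
units now: [0.03 0.04 2.32]
roll units -0.0 then [0.03 0.04 2.32]
```

View pics/s2.png

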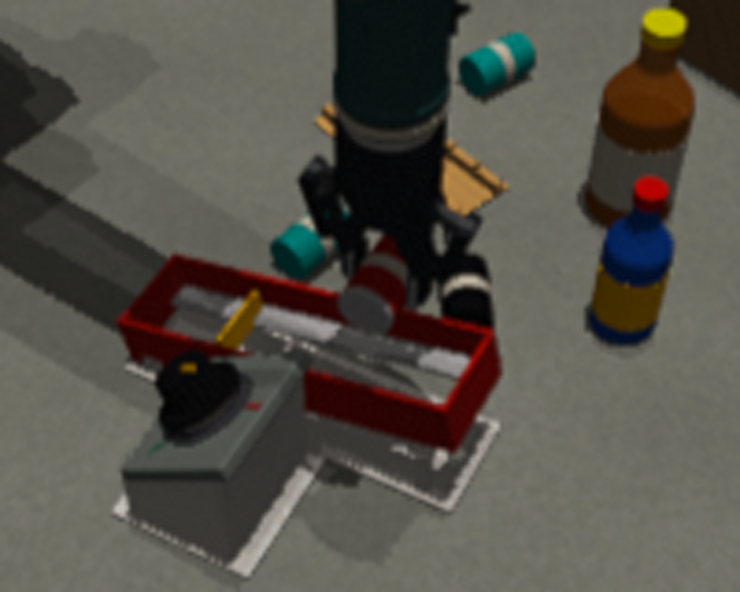

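The red tin is held over the upper chute, at (378,290) in the crop, with its axis across the chute. Lowering it now.

Request:
play_rows --rows '[{"dx": 0.03, "dy": 0.04, "dz": 0.25, "roll": 0, "fingers": 1}, {"dx": 0, "dy": 0, "dz": 0.25, "roll": 0, "fingers": 1}, {"dx": 0, "dy": 0, "dz": 0.25, "roll": 0, "fingers": 1}, {"dx": 0, "dy": 0, "dz": 0.25, "roll": 0, "fingers": 1}, {"dx": 0, "dy": 0, "dz": 0.25, "roll": 0, "fingers": 1}, {"dx": 0, "dy": 0, "dz": 0.25, "roll": 0, "fingers": 1}, {"dx": 0, "dy": 0, "dz": 0.25, "roll": 0, "fingers": 1}, {"dx": 0, "dy": 0, "dz": 0.25, "roll": 0, "fingers": 1}, {"dx": 0, "dy": 0, "dz": 0.2, "roll": 0, "fingers": 1}, {"dx": 0, "dy": 0, "dz": 0, "roll": 0, "fingers": 1}, {"dx": 0, "dy": 0, "dz": 0, "roll": 0, "fingers": 1}]'

```text
time: 7.45
tool_pos: [0.6356, -0.0389, 0.0905]
tcp_rot: [-2.162, -2.278, 0.001]
wrist_force: [-0.3, -1.4, -1.1]
width: 0.501
```

Request:
play_rows --rows '[{"dx": 0, "dy": 0, "dz": 0.02, "roll": 0, "fingers": 0.8}, {"dx": 0, "dy": 0, "dz": 0, "roll": 0, "fingers": 0.35}, {"dx": 0, "dy": 0, "dz": 0, "roll": 0, "fingers": 0.35}, {"dx": 0, "dy": 0, "dz": 0, "roll": 0, "fingers": 0.35}, {"dx": 0, "dy": 0, "dz": 0, "roll": 0, "fingers": 0.35}, {"dx": 0, "dy": 0, "dz": -0.15, "roll": 0, "fingers": 0.35}, {"dx": 0, "dy": 0, "dz": -0.15, "roll": 0, "fingers": 0.35}, {"dx": 0, "dy": 0, "dz": -0.2, "roll": 0, "fingers": 0.35}, {"dx": 0, "dy": 0, "dz": -0.3, "roll": 0, "fingers": 0.35}, {"dx": 0, "dy": 0, "dz": -0.4, "roll": 0, "fingers": 0.35}, {"dx": 0, "dy": 0, "dz": -0.4, "roll": 0, "fingers": 0.35}, {"dx": 0, "dy": 0, "dz": -0.4, "roll": 0, "fingers": 0.35}, {"dx": 0, "dy": 0, "dz": -0.4, "roll": 0, "fingers": 0.35}]'

```text
time: 8.53
tool_pos: [0.6365, -0.039, 0.1889]
tcp_rot: [2.162, 2.278, 0.002]
wrist_force: [0.4, -0.3, -0.9]
width: 0.649
```

```bash
python3 go.py 0.436 0.287 0.18 -18.8
python3 - <<'E'
from workcell import vision
from h import *
c=vision.read_camera("scene");p=c["pixels"]
cv2.imwrite("pics/s3.png",cv2.resize(p[110:270,230:430],None,fx=3.7,fy=3.7,interpolation=cv2.INTER_CUBIC)[:,:,::-1])
E
```

```text
t 8.53 pos [ 0.6365 -0.039   0.1889] yaw 3.0 F [ 0.4 -0.3 -0.9] w 0.649
units now: [ 8.4  -4.58  0.21]
roll units 5.45 then [ 6.1  -7.37  0.22]
```

View pics/s3.png

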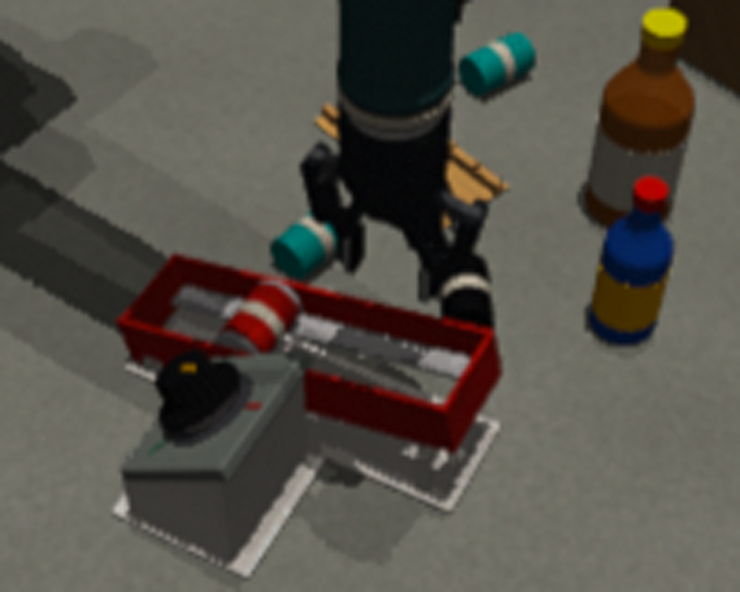

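The red tin, at (258,315) in the crop, has rolled down and rests against the gate. Now the yellow tin.

Request:
play_rows --rows '[{"dx": 0, "dy": 0, "dz": 0, "roll": 0.91, "fingers": 0.35}, {"dx": 0, "dy": 0, "dz": 0, "roll": 0.91, "fingers": 0.35}, {"dx": 0, "dy": 0, "dz": 0, "roll": 0.91, "fingers": 0}, {"dx": 0, "dy": 0, "dz": 0, "roll": 0.91, "fingers": 0}, {"dx": 0, "dy": 0, "dz": 0, "roll": 0.91, "fingers": 0}, {"dx": 0, "dy": 0, "dz": 0, "roll": 0.91, "fingers": 0}, {"dx": 0.47, "dy": -0.565, "dz": 0.02, "roll": 0, "fingers": 0}, {"dx": 0.47, "dy": -0.565, "dz": 0.02, "roll": 0, "fingers": 0}, {"dx": 0.47, "dy": -0.565, "dz": 0.02, "roll": 0, "fingers": 0}, {"dx": 0.47, "dy": -0.565, "dz": 0.02, "roll": 0, "fingers": 0}, {"dx": 0.47, "dy": -0.565, "dz": 0.02, "roll": 0, "fingers": 0}, {"dx": 0.47, "dy": -0.565, "dz": 0.02, "roll": 0, "fingers": 0}, {"dx": 0.47, "dy": -0.565, "dz": 0.02, "roll": 0, "fingers": 0}, {"dx": 0.47, "dy": -0.565, "dz": 0.02, "roll": 0, "fingers": 0}, {"dx": 0.47, "dy": -0.565, "dz": 0.02, "roll": 0, "fingers": 0}, {"dx": 0.47, "dy": -0.565, "dz": 0.02, "roll": 0, "fingers": 0}, {"dx": 0.47, "dy": -0.565, "dz": 0.02, "roll": 0, "fingers": 0}, {"dx": 0.47, "dy": -0.565, "dz": 0.02, "roll": 0, "fingers": 0}, {"dx": 0.47, "dy": -0.565, "dz": 0.02, "roll": 0, "fingers": 0}]'

```text
time: 10.17
tool_pos: [0.4363, 0.2885, 0.1769]
tcp_rot: [2.555, 1.828, 0.002]
wrist_force: [0.6, 0.7, 0.2]
width: 0.998
```

```bash
python3 go.py 0.436 0.286 0.021 -18.8
python3 - <<'E'
from workcell import vision
from h import *
c=vision.read_camera("top");np.savez("top1.npz",**c);H,S,V=hsv(c);sh=H.shape
red=((H<7)|(H>173))&(S>120)&(V>50)
P,u,v=pts(c,red&box(sh,318,347,215,240)); print("red in chute",len(P),np.median(P,0).round(3))
w=box(sh,321,345,205,245)&(V>150)&(S<60)
E
```

```text
t 10.17 pos [0.4363 0.2885 0.1769] yaw -18.84 F [0.6 0.7 0.2] w 0.998
units now: [-0.07  0.01  3.9 ]
roll units -0.01 then [-0.06  0.01  3.9 ]
red in chute 191 [ 0.51  -0.055  0.093]
```

Request:
play_rows --rows '[{"dx": -0.06, "dy": 0, "dz": 0.4, "roll": 0, "fingers": 0}, {"dx": 0, "dy": 0, "dz": 0.4, "roll": 0, "fingers": 0}, {"dx": 0, "dy": 0, "dz": 0.4, "roll": 0, "fingers": 0}, {"dx": 0, "dy": 0, "dz": 0.4, "roll": 0, "fingers": 0}, {"dx": 0, "dy": 0, "dz": 0.4, "roll": 0, "fingers": 0}, {"dx": 0, "dy": 0, "dz": 0.4, "roll": 0, "fingers": 0}, {"dx": 0, "dy": 0, "dz": 0.4, "roll": 0, "fingers": 0}, {"dx": 0, "dy": 0, "dz": 0.4, "roll": 0, "fingers": 0}, {"dx": 0, "dy": 0, "dz": 0.4, "roll": 0, "fingers": 0}, {"dx": 0, "dy": 0, "dz": 0.3, "roll": 0, "fingers": 0}, {"dx": 0, "dy": 0, "dz": 0, "roll": 0, "fingers": 0}, {"dx": 0, "dy": 0, "dz": 0, "roll": 0, "fingers": 1}, {"dx": 0, "dy": 0, "dz": 0, "roll": 0, "fingers": 1}, {"dx": 0, "dy": 0, "dz": 0, "roll": 0, "fingers": 1}, {"dx": 0, "dy": 0, "dz": 0, "roll": 0, "fingers": 1}, {"dx": 0, "dy": 0, "dz": 0, "roll": 0, "fingers": 1}, {"dx": 0, "dy": 0, "dz": 0, "roll": 0, "fingers": 1}, {"dx": 0, "dy": 0, "dz": 0, "roll": 0, "fingers": 1}]'

```text
time: 11.72
tool_pos: [0.4374, 0.2856, 0.0215]
tcp_rot: [2.555, 1.828, 0.004]
wrist_force: [1.1, -1.1, 6.0]
width: 0.503
```

```bash
python3 go.py 0.6375 -0.0395 0.18 3
```

```text
t 11.72 pos [0.4374 0.2856 0.0215] yaw -18.83 F [ 1.1 -1.1  6. ] w 0.503
units now: [-6.07  7.37 -3.96]
roll units -5.46 then [-8.38  4.57 -3.96]
```

Request:
play_rows --rows '[{"dx": 0, "dy": 0, "dz": -0.66, "roll": 0, "fingers": 1}, {"dx": 0, "dy": 0, "dz": -0.66, "roll": -0.91, "fingers": 1}, {"dx": 0, "dy": 0, "dz": -0.66, "roll": -0.91, "fingers": 1}, {"dx": 0, "dy": 0, "dz": -0.66, "roll": -0.91, "fingers": 1}, {"dx": 0, "dy": 0, "dz": -0.66, "roll": -0.91, "fingers": 1}, {"dx": 0, "dy": 0, "dz": -0.66, "roll": -0.91, "fingers": 1}, {"dx": 0, "dy": 0, "dz": 0, "roll": -0.91, "fingers": 1}, {"dx": -0.7, "dy": 0.38, "dz": 0, "roll": 0, "fingers": 1}, {"dx": -0.7, "dy": 0.38, "dz": 0, "roll": 0, "fingers": 1}, {"dx": -0.7, "dy": 0.38, "dz": 0, "roll": 0, "fingers": 1}, {"dx": -0.7, "dy": 0.38, "dz": 0, "roll": 0, "fingers": 1}, {"dx": -0.7, "dy": 0.38, "dz": 0, "roll": 0, "fingers": 1}, {"dx": -0.7, "dy": 0.38, "dz": 0, "roll": 0, "fingers": 1}, {"dx": -0.7, "dy": 0.38, "dz": 0, "roll": 0, "fingers": 1}, {"dx": -0.7, "dy": 0.38, "dz": 0, "roll": 0, "fingers": 1}, {"dx": -0.7, "dy": 0.38, "dz": 0, "roll": 0, "fingers": 1}, {"dx": -0.7, "dy": 0.38, "dz": 0, "roll": 0, "fingers": 1}, {"dx": -0.7, "dy": 0.38, "dz": 0, "roll": 0, "fingers": 1}, {"dx": -0.7, "dy": 0.38, "dz": 0, "roll": 0, "fingers": 1}]'

```text
time: 13.3
tool_pos: [0.6357, -0.0424, 0.1776]
tcp_rot: [-2.162, -2.278, 0.001]
wrist_force: [0.6, -0.2, -2.2]
width: 0.502
```

```bash
sleep 0; python3 go.py 0.638 -0.0395 0.088 3
```

```text
t 13.3 pos [ 0.6357 -0.0424  0.1776] yaw 3.0 F [ 0.6 -0.2 -2.2] w 0.502
units now: [0.07 0.06 2.24]
roll units -0.0 then [0.07 0.06 2.24]
```

Request:
play_rows --rows '[{"dx": 0.03, "dy": 0.04, "dz": 0.27, "roll": 0, "fingers": 1}, {"dx": 0, "dy": 0, "dz": 0.25, "roll": 0, "fingers": 1}, {"dx": 0, "dy": 0, "dz": 0.25, "roll": 0, "fingers": 1}, {"dx": 0, "dy": 0, "dz": 0.25, "roll": 0, "fingers": 1}, {"dx": 0, "dy": 0, "dz": 0.25, "roll": 0, "fingers": 1}, {"dx": 0, "dy": 0, "dz": 0.25, "roll": 0, "fingers": 1}, {"dx": 0, "dy": 0, "dz": 0.25, "roll": 0, "fingers": 1}, {"dx": 0, "dy": 0, "dz": 0.25, "roll": 0, "fingers": 1}, {"dx": 0, "dy": 0, "dz": 0.22, "roll": 0, "fingers": 1}, {"dx": 0, "dy": 0, "dz": 0, "roll": 0, "fingers": 1}, {"dx": 0, "dy": 0, "dz": 0, "roll": 0, "fingers": 0.8}, {"dx": 0, "dy": 0, "dz": 0, "roll": 0, "fingers": 0.35}, {"dx": 0, "dy": 0, "dz": 0, "roll": 0, "fingers": 0.35}, {"dx": 0, "dy": 0, "dz": 0, "roll": 0, "fingers": 0.35}, {"dx": 0, "dy": 0, "dz": 0, "roll": 0, "fingers": 0.35}]'

```text
time: 14.55
tool_pos: [0.6382, -0.0399, 0.09]
tcp_rot: [2.161, 2.278, 0.002]
wrist_force: [-0.2, -0.1, -0.5]
width: 0.653
```

Request:
play_rows --rows '[{"dx": 0, "dy": 0, "dz": -0.15, "roll": 0, "fingers": 0.35}, {"dx": 0, "dy": 0, "dz": -0.15, "roll": 0, "fingers": 0.35}, {"dx": 0, "dy": 0, "dz": -0.2, "roll": 0, "fingers": 0.35}, {"dx": 0, "dy": 0, "dz": -0.3, "roll": 0, "fingers": 0.35}, {"dx": 0, "dy": 0, "dz": -0.4, "roll": 0, "fingers": 0.35}, {"dx": 0, "dy": 0, "dz": -0.4, "roll": 0, "fingers": 0.35}, {"dx": 0, "dy": 0, "dz": -0.5, "roll": 0, "fingers": 0.35}, {"dx": 0, "dy": 0, "dz": -0.5, "roll": 0, "fingers": 0.35}, {"dx": 0, "dy": 0, "dz": -0.5, "roll": 0, "fingers": 1}, {"dx": 0, "dy": 0, "dz": 0, "roll": 0, "fingers": 1}, {"dx": 0, "dy": 0, "dz": 0, "roll": 0, "fingers": 1}]'

```text
time: 15.47
tool_pos: [0.639, -0.0399, 0.2161]
tcp_rot: [2.16, 2.276, 0.005]
wrist_force: [0.5, 0.3, -1.0]
width: 0.231
```

```bash
python3 - <<'E'
from workcell import vision
from h import *
c=vision.read_camera("top");np.savez("top2.npz",**c)
d=vision.read_camera("scene");np.savez("scene2.npz",**d)
a=cv2.resize(d["pixels"][160:260,240:380],None,fx=5,fy=5,interpolation=cv2.INTER_CUBIC)
cv2.imwrite("pics/s4.png",cv2.convertScaleAbs(a[:,:,::-1],alpha=1.6))
H,S,V=hsv(c);sh=H.shape
yel=(H>20)&(H<33)&(S>110)&(V>70)
# knob face yellow mark, tins
for n,cc,b in(("top",c,(360,392,195,230)),("scene",d,(265,305,195,230))):
    H,S,V=hsv(cc); P,u,v=pts(cc,(H>15)&(H<35)&(S>110)&(V>60)&box(sh,*b)); print(n,"mark",len(P),P.mean(0).round(4) if len(P) else"",u.mean() if len(u) else "",v.mean() if len(v) else "")
E
python3 go.py 0.53 -0.16 0.2
```

```text
top mark 30 [ 0.5327 -0.161   0.1505] 377.3 212.23333333333332
scene mark 21 [ 0.5383 -0.1062  0.1216] 293.6190476190476 204.04761904761904
t 15.57 pos [ 0.637  -0.0397  0.2127] yaw 3.0 F [-0.3 -0.1 -0.2] w 0.055
units now: [-2.86 -2.83  0.32]
```

View pics/s4.png

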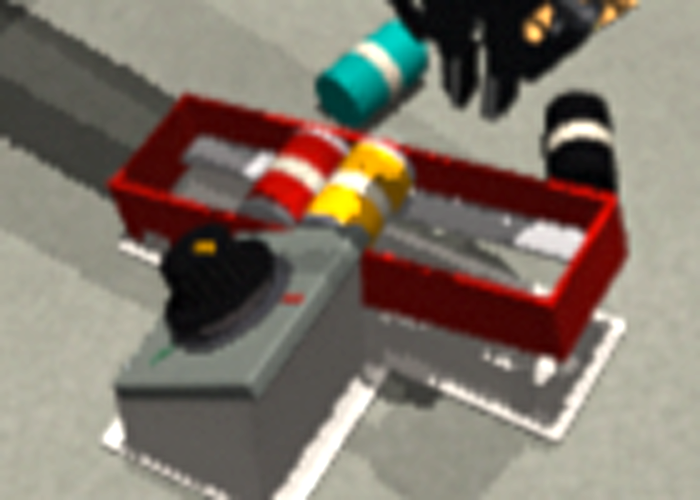

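The yellow tin at (362,185) lies right behind the red one at (300,170), and the knob mark is near closed. I'll drive the knob by pressing one corner of the shut fingertips on its top face and moving it along an arc about the tilted axis.

```bash
cat > knob.py <<'E'
import numpy as np
psi=np.radians(2.8);b=np.radians(35);hx=np.array([np.cos(psi),np.sin(psi),0]);e2=np.array([-np.sin(psi),np.cos(psi),0]);ez=np.array([0,0,1.])
e1=np.cos(b)*hx+np.sin(b)*ez; n=-np.sin(b)*hx+np.cos(b)*ez
fwd=.0145
def frame(yawdeg):
    t=np.radians(yawdeg);Y=np.array([np.cos(t),np.sin(t),0]);Z=-ez;return np.c_[np.cross(Y,Z),Y,Z]
def tcp(C,r,al,p): return C+r*(np.cos(al)*e1-np.sin(al)*e2)-p*n-fwd*hx
E
python3 - <<'E'
from h import *; from knob import *
c=load("top2.npz");H,S,V=hsv(c);Q,u,v=pts(c,box(H.shape,355,396,190,235))
h=(Q[:,2]-(0.6984*Q[:,0]+.0307*Q[:,1]-.2703))*np.cos(b)
print(np.histogram(h,np.arange(-.004,.056,.004)))
F=Q[(h>.038)&(h<.049)];r=F-F.mean(0)
print(len(F),F.mean(0).round(4),"h",np.median(h[(h>.038)&(h<.049)]).round(4),"ext",(np.percentile(r@e1,[2,98])*1000).round(1),(np.percentile(r@e2,[2,98])*1000).round(1))
p0=np.array([.549,-.159,0]);p0[2]=.6984*p0[0]+.0307*p0[1]-.2703;print("from panel",(p0+.044*n).round(4))
E
```

```text
(array([239, 290,  13,   0,  12,  90,  20,   7,   9,   3,  12,  77,  87,
         1]), array([-0.004,  0.   ,  0.004,  0.008,  0.012,  0.016,  0.02 ,  0.024,
        0.028,  0.032,  0.036,  0.04 ,  0.044,  0.048,  0.052]))
169 [ 0.5237 -0.1631  0.144 ] h 0.0441 ext [-20.3  20.2] [-16.5  15.8]
from panel [ 0.5238 -0.1602  0.1443]
```

Request:
play_rows --rows '[{"dx": 0, "dy": 0, "dz": 0, "roll": 0.95, "fingers": 1}, {"dx": 0, "dy": 0, "dz": 0, "roll": 0.95, "fingers": 1}, {"dx": 0, "dy": 0, "dz": 0, "roll": 0.95, "fingers": 1}, {"dx": 0, "dy": 0, "dz": 0, "roll": 0.95, "fingers": 1}, {"dx": 0, "dy": 0, "dz": 0, "roll": 0.95, "fingers": 1}, {"dx": 0, "dy": 0, "dz": 0, "roll": 0.95, "fingers": 1}, {"dx": 0, "dy": 0, "dz": 0, "roll": 0.95, "fingers": 1}, {"dx": 0, "dy": 0, "dz": 0, "roll": 0.95, "fingers": 1}, {"dx": 0, "dy": 0, "dz": 0, "roll": 0.95, "fingers": 1}, {"dx": 0, "dy": 0, "dz": 0, "roll": 0.95, "fingers": 1}, {"dx": 0, "dy": 0, "dz": 0, "roll": 0.9, "fingers": 1}, {"dx": 0, "dy": 0, "dz": 0, "roll": 0.85, "fingers": 1}]' --grip_force 30

```text
time: 16.57
tool_pos: [0.6362, -0.0396, 0.2107]
tcp_rot: [-2.87, -1.273, 0.005]
wrist_force: [-0.3, -0.2, -0.3]
width: -0.002
```

```bash
cat > arc.py <<'E'
import sys
from knob import *
from workcell import bot
from scipy.spatial.transform import Rotation as Ro
C=np.array([.5238,-.162,.1442]);R=Ro.from_rotvec(bot.read_state()["tcp_rot"]).as_matrix();pos=bot.read_state()["tool_pos"]
r=.014; a0,a1=-1.2,1.3
print("pos",pos.round(4),"F",bot.read_state()["wrist_force"].round(1),"hover tcp",tcp(C,r,a0,-.012).round(4),"units",(R.T@(tcp(C,r,a0,-.012)-pos)/.04).round(3))
print("press per mm", (R.T@(-n*.001)/.04).round(4))
A=np.linspace(a0,a1,26);W=[tcp(C,r,a,0) for a in A]
for a,x,y in zip(A[1:],W,W[1:]): print(a.round(2),(R.T@(y-x)/.04).round(3))
E
python3 arc.py
```

```text
pos [ 0.6362 -0.0396  0.2107] F [-0.3 -0.2 -0.3] hover tcp [ 0.506  -0.1498  0.1569] units [-4.225 -0.56   1.356]
press per mm [0.0102 0.0102 0.0204]
-1.1 [ 0.008  0.029 -0.018]
-1.0 [ 0.005  0.03  -0.018]
-0.9 [ 0.002  0.031 -0.016]
-0.8 [-0.001  0.032 -0.015]
-0.7 [-0.004  0.032 -0.014]
-0.6 [-0.007  0.032 -0.012]
-0.5 [-0.011  0.032 -0.011]
-0.4 [-0.013  0.031 -0.009]
-0.3 [-0.016  0.03  -0.007]
-0.2 [-0.019  0.029 -0.005]
-0.1 [-0.021  0.027 -0.003]
0.0 [-0.024  0.026 -0.001]
0.1 [-0.026  0.024  0.001]
0.2 [-0.027  0.021  0.003]
0.3 [-0.029  0.019  0.005]
0.4 [-0.03   0.016  0.007]
0.5 [-0.031  0.013  0.009]
0.6 [-0.032  0.011  0.011]
0.7 [-0.032  0.007  0.012]
0.8 [-0.032  0.004  0.014]
0.9 [-0.032  0.001  0.015]
1.0 [-0.031 -0.002  0.016]
1.1 [-0.03  -0.005  0.017]
1.2 [-0.029 -0.008  0.018]
1.3 [-0.027 -0.011  0.019]
```

Request:
play_rows --rows '[{"dx": -0.47, "dy": -0.06, "dz": 0, "roll": 0, "fingers": 1}, {"dx": -0.47, "dy": -0.06, "dz": 0, "roll": 0, "fingers": 1}, {"dx": -0.47, "dy": -0.06, "dz": 0, "roll": 0, "fingers": 1}, {"dx": -0.47, "dy": -0.06, "dz": 0, "roll": 0, "fingers": 1}, {"dx": -0.47, "dy": -0.06, "dz": 0, "roll": 0, "fingers": 1}, {"dx": -0.47, "dy": -0.06, "dz": 0, "roll": 0, "fingers": 1}, {"dx": -0.47, "dy": -0.06, "dz": 0, "roll": 0, "fingers": 1}, {"dx": -0.47, "dy": -0.06, "dz": 0, "roll": 0, "fingers": 1}, {"dx": -0.465, "dy": -0.06, "dz": 0.3, "roll": 0, "fingers": 1}, {"dx": 0, "dy": -0.02, "dz": 0.3, "roll": 0, "fingers": 1}, {"dx": 0, "dy": 0, "dz": 0.3, "roll": 0, "fingers": 1}, {"dx": 0, "dy": 0, "dz": 0.3, "roll": 0, "fingers": 1}, {"dx": 0, "dy": 0, "dz": 0.15, "roll": 0, "fingers": 1}, {"dx": 0, "dy": 0, "dz": 0, "roll": 0, "fingers": 1}, {"dx": 0, "dy": 0, "dz": 0, "roll": 0, "fingers": 1}]'

```text
time: 17.82
tool_pos: [0.5077, -0.1497, 0.158]
tcp_rot: [-2.868, -1.279, 0.002]
wrist_force: [0.8, -0.2, -0.3]
width: -0.002
```

```bash
python3 arc.py | head -1; python3 - <<'E'
from workcell import vision
from h import *
d=vision.read_camera("scene")
a=cv2.resize(d["pixels"][165:250,240:345],None,fx=7,fy=7,interpolation=cv2.INTER_CUBIC)
cv2.imwrite("pics/s5.png",cv2.convertScaleAbs(a[:,:,::-1],alpha=2))
E
```

```text
pos [ 0.5077 -0.1497  0.158 ] F [ 0.8 -0.2 -0.3] hover tcp [ 0.506  -0.1498  0.1569] units [-0.032 -0.031  0.025]
```

View pics/s5.png

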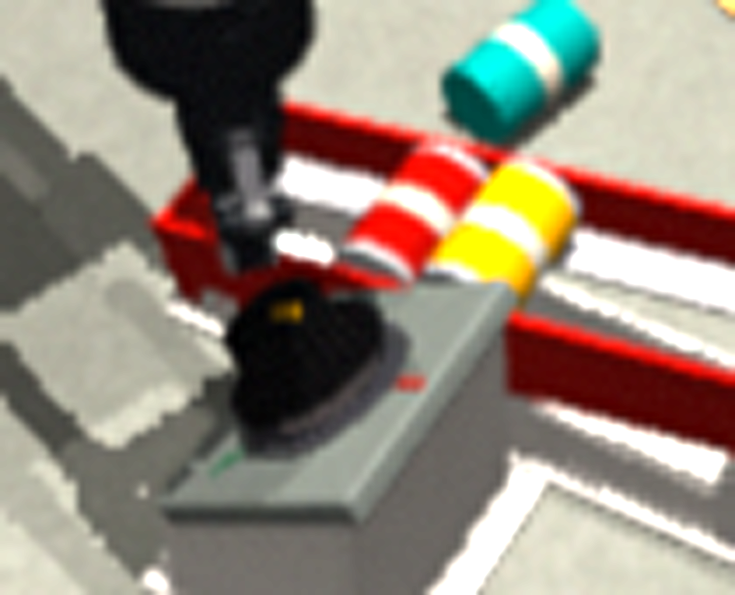

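The fingertips, at about (245,265), hover over the chute side of the knob's top. I press in along the axis and watch the force.

Request:
play_rows --rows '[{"dx": -0.03, "dy": -0.03, "dz": 0.025, "roll": 0, "fingers": 1}, {"dx": 0.02, "dy": 0.02, "dz": 0.04, "roll": 0, "fingers": 1}, {"dx": 0.02, "dy": 0.02, "dz": 0.04, "roll": 0, "fingers": 1}, {"dx": 0.02, "dy": 0.02, "dz": 0.04, "roll": 0, "fingers": 1}, {"dx": 0.02, "dy": 0.02, "dz": 0.04, "roll": 0, "fingers": 1}, {"dx": 0.02, "dy": 0.02, "dz": 0.04, "roll": 0, "fingers": 1}, {"dx": 0.02, "dy": 0.02, "dz": 0.04, "roll": 0, "fingers": 1}, {"dx": 0.02, "dy": 0.02, "dz": 0.04, "roll": 0, "fingers": 1}, {"dx": 0.02, "dy": 0.02, "dz": 0.04, "roll": 0, "fingers": 1}, {"dx": 0, "dy": 0, "dz": 0, "roll": 0, "fingers": 1}]'

```text
time: 18.7
tool_pos: [0.5149, -0.15, 0.1451]
tcp_rot: [-2.87, -1.278, 0.001]
wrist_force: [-1.8, 0.3, 4.3]
width: 0.003
```

```bash
python3 arc.py | head -1
```

```text
pos [ 0.5149 -0.15    0.1451] F [-1.8  0.3  4.3] hover tcp [ 0.506  -0.1498  0.1569] units [-0.147 -0.17  -0.296]
```

Request:
play_rows --rows '[{"dx": 0.02, "dy": 0.02, "dz": 0.04, "roll": 0, "fingers": 1}, {"dx": 0.02, "dy": 0.02, "dz": 0.04, "roll": 0, "fingers": 1}, {"dx": 0.02, "dy": 0.02, "dz": 0.04, "roll": 0, "fingers": 1}, {"dx": 0.02, "dy": 0.02, "dz": 0.04, "roll": 0, "fingers": 1}, {"dx": 0.01, "dy": 0.01, "dz": 0.02, "roll": 0, "fingers": 1}, {"dx": 0, "dy": 0, "dz": 0, "roll": 0, "fingers": 1}, {"dx": 0, "dy": 0, "dz": 0, "roll": 0, "fingers": 1}]'

```text
time: 19.28
tool_pos: [0.5196, -0.1498, 0.1387]
tcp_rot: [-2.869, -1.278, 0.002]
wrist_force: [-5.9, -0.4, 9.7]
width: -0.0
```

```bash
python3 arc.py | head -1
```

```text
pos [ 0.5196 -0.1498  0.1387] F [-5.9 -0.4  9.7] hover tcp [ 0.506  -0.1498  0.1569] units [-0.229 -0.254 -0.456]
```

Request:
play_rows --rows '[{"dx": 0.02, "dy": 0.02, "dz": 0.04, "roll": 0, "fingers": 1}, {"dx": 0.01, "dy": 0.01, "dz": 0.02, "roll": 0, "fingers": 1}, {"dx": 0, "dy": 0, "dz": 0, "roll": 0, "fingers": 1}, {"dx": 0, "dy": 0, "dz": 0, "roll": 0, "fingers": 1}]'

```text
time: 19.62
tool_pos: [0.5209, -0.1497, 0.1369]
tcp_rot: [-2.869, -1.278, 0.003]
wrist_force: [-9.0, 1.2, 14.0]
width: -0.003
```

Request:
play_rows --rows '[{"dx": 0.018, "dy": 0.039, "dz": 0.002, "roll": 0, "fingers": 1}, {"dx": 0.005, "dy": 0.03, "dz": -0.018, "roll": 0, "fingers": 1}, {"dx": 0.002, "dy": 0.031, "dz": -0.016, "roll": 0, "fingers": 1}, {"dx": -0.001, "dy": 0.032, "dz": -0.015, "roll": 0, "fingers": 1}, {"dx": -0.004, "dy": 0.032, "dz": -0.014, "roll": 0, "fingers": 1}, {"dx": -0.007, "dy": 0.032, "dz": -0.012, "roll": 0, "fingers": 1}, {"dx": -0.011, "dy": 0.032, "dz": -0.011, "roll": 0, "fingers": 1}, {"dx": -0.013, "dy": 0.031, "dz": -0.009, "roll": 0, "fingers": 1}, {"dx": -0.016, "dy": 0.03, "dz": -0.007, "roll": 0, "fingers": 1}, {"dx": -0.019, "dy": 0.029, "dz": -0.005, "roll": 0, "fingers": 1}]'

```text
time: 20.45
tool_pos: [0.5261, -0.1572, 0.14]
tcp_rot: [-2.863, -1.275, 0.01]
wrist_force: [-15.2, 7.5, 14.7]
width: -0.002
```

```bash
python3 arc.py | head -1; python3 - <<'E'
from workcell import vision
from h import *
d=vision.read_camera("scene")
a=cv2.resize(d["pixels"][165:250,240:345],None,fx=7,fy=7,interpolation=cv2.INTER_CUBIC)
cv2.imwrite("pics/s6.png",cv2.convertScaleAbs(a[:,:,::-1],alpha=2))
E
```

```text
pos [ 0.5261 -0.1572  0.14  ] F [-15.2   7.5  14.7] hover tcp [ 0.506  -0.1498  0.1569] units [-0.201 -0.502 -0.419]
```

View pics/s6.png

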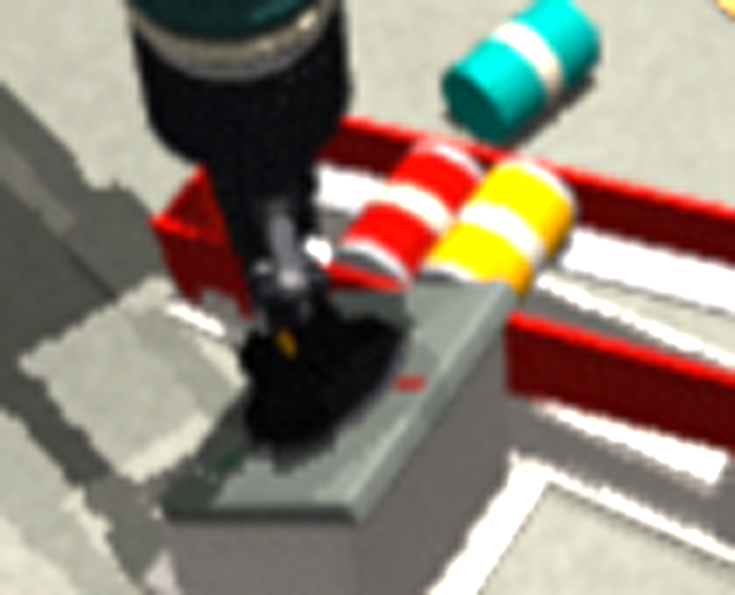

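The knob mark has swung clockwise, from (287,310) to (287,343), with the knob held fully in by about 20 N along its axis. Continuing the arc.

Request:
play_rows --rows '[{"dx": -0.021, "dy": 0.027, "dz": -0.003, "roll": 0, "fingers": 1}, {"dx": -0.024, "dy": 0.026, "dz": -0.001, "roll": 0, "fingers": 1}, {"dx": -0.026, "dy": 0.024, "dz": 0.001, "roll": 0, "fingers": 1}, {"dx": -0.027, "dy": 0.021, "dz": 0.003, "roll": 0, "fingers": 1}, {"dx": -0.029, "dy": 0.019, "dz": 0.005, "roll": 0, "fingers": 1}, {"dx": -0.03, "dy": 0.016, "dz": 0.007, "roll": 0, "fingers": 1}]'

```text
time: 21.0
tool_pos: [0.5268, -0.1655, 0.1402]
tcp_rot: [-2.864, -1.275, 0.007]
wrist_force: [-12.2, 7.6, 17.3]
width: -0.0
```

```bash
python3 arc.py | head -1; python3 - <<'E'
from workcell import vision
from h import *
d=vision.read_camera("scene"); np.savez("sc3.npz",**d)
H,S,V=hsv(d); m=(H>15)&(H<35)&(S>110)&(V>60)&box(H.shape,268,300,205,232)
v,u=np.nonzero(m); print(len(u),list(zip(u,v)))
E
```

```text
pos [ 0.5268 -0.1655  0.1402] F [-12.2   7.6  17.3] hover tcp [ 0.506  -0.1498  0.1569] units [-0.057 -0.654 -0.414]
0 []
```

Request:
play_rows --rows '[{"dx": -0.031, "dy": 0.013, "dz": 0.009, "roll": 0, "fingers": 1}, {"dx": -0.032, "dy": 0.011, "dz": 0.011, "roll": 0, "fingers": 1}, {"dx": -0.032, "dy": 0.007, "dz": 0.012, "roll": 0, "fingers": 1}, {"dx": -0.032, "dy": 0.004, "dz": 0.014, "roll": 0, "fingers": 1}, {"dx": -0.032, "dy": 0.001, "dz": 0.015, "roll": 0, "fingers": 1}, {"dx": -0.031, "dy": -0.002, "dz": 0.016, "roll": 0, "fingers": 1}, {"dx": -0.03, "dy": -0.005, "dz": 0.017, "roll": 0, "fingers": 1}, {"dx": -0.029, "dy": -0.008, "dz": 0.018, "roll": 0, "fingers": 1}, {"dx": -0.027, "dy": -0.011, "dz": 0.019, "roll": 0, "fingers": 1}, {"dx": 0, "dy": 0, "dz": 0, "roll": 0, "fingers": 1}]'

```text
time: 21.88
tool_pos: [0.5222, -0.1754, 0.1365]
tcp_rot: [-2.869, -1.277, 0.0]
wrist_force: [-9.3, 4.1, 19.1]
width: 0.0
```

```bash
python3 arc.py | head -1; python3 - <<'E'
from workcell import vision
from h import *
d=vision.read_camera("scene")
a=cv2.resize(d["pixels"][165:250,240:345],None,fx=7,fy=7,interpolation=cv2.INTER_CUBIC)
cv2.imwrite("pics/s7.png",cv2.convertScaleAbs(a[:,:,::-1],alpha=2))
E
```

```text
pos [ 0.5222 -0.1754  0.1365] F [-9.3  4.1 19.1] hover tcp [ 0.506  -0.1498  0.1569] units [ 0.205 -0.731 -0.509]
```

View pics/s7.png

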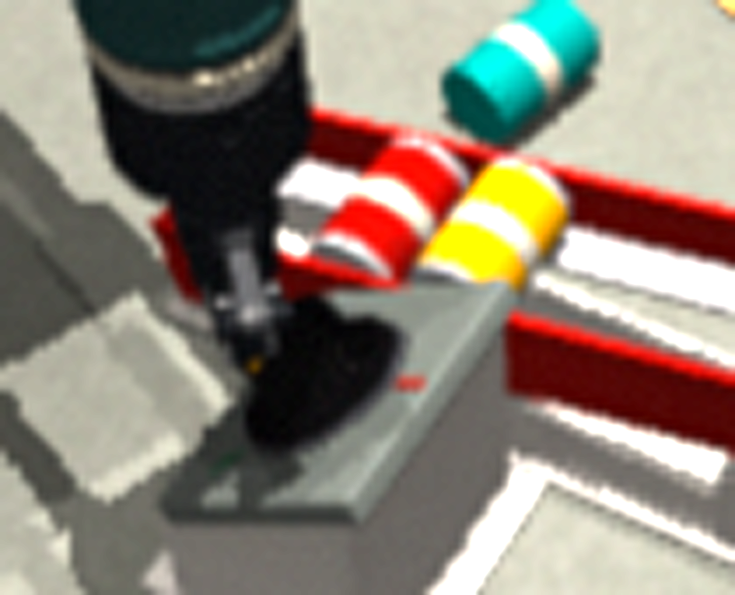

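The red tin has moved ahead of the yellow one, so the gate is going down, and the mark at (255,365) has turned well past the stop. I continue the same arc.

```bash
sed -i 's/a0,a1=-1.2,1.3/a0,a1=1.3,2.6/; s/a1,26/a1,14/' arc.py; python3 arc.py
```

```text
pos [ 0.5222 -0.1754  0.1365] F [-9.7  4.3 17.9] hover tcp [ 0.5062 -0.1764  0.1562] units [-0.285 -0.282 -0.49 ]
press per mm [0.0101 0.0102 0.0205]
1.4 [-0.025 -0.014  0.02 ]
1.5 [-0.023 -0.017  0.02 ]
1.6 [-0.021 -0.02   0.02 ]
1.7 [-0.018 -0.022  0.02 ]
1.8 [-0.015 -0.024  0.02 ]
1.9 [-0.013 -0.026  0.019]
2.0 [-0.01  -0.028  0.019]
2.1 [-0.006 -0.029  0.018]
2.2 [-0.003 -0.03   0.017]
2.3 [-0.    -0.031  0.016]
2.4 [ 0.003 -0.032  0.014]
2.5 [ 0.006 -0.032  0.013]
2.6 [ 0.009 -0.032  0.011]
```

Request:
play_rows --rows '[{"dx": -0.025, "dy": -0.014, "dz": 0.02, "roll": 0, "fingers": 1}, {"dx": -0.023, "dy": -0.017, "dz": 0.02, "roll": 0, "fingers": 1}, {"dx": -0.021, "dy": -0.02, "dz": 0.02, "roll": 0, "fingers": 1}, {"dx": -0.018, "dy": -0.022, "dz": 0.02, "roll": 0, "fingers": 1}, {"dx": -0.015, "dy": -0.024, "dz": 0.02, "roll": 0, "fingers": 1}, {"dx": -0.013, "dy": -0.026, "dz": 0.019, "roll": 0, "fingers": 1}, {"dx": -0.01, "dy": -0.028, "dz": 0.019, "roll": 0, "fingers": 1}, {"dx": -0.006, "dy": -0.029, "dz": 0.018, "roll": 0, "fingers": 1}, {"dx": -0.003, "dy": -0.03, "dz": 0.017, "roll": 0, "fingers": 1}, {"dx": 0, "dy": -0.031, "dz": 0.016, "roll": 0, "fingers": 1}, {"dx": 0.003, "dy": -0.032, "dz": 0.014, "roll": 0, "fingers": 1}]'

```text
time: 22.85
tool_pos: [0.5131, -0.1753, 0.1303]
tcp_rot: [2.863, 1.276, 0.004]
wrist_force: [-7.9, -3.2, 19.0]
width: 0.0
```

```bash
python3 - <<'E'
from workcell import vision
from h import *
d=vision.read_camera("scene");H,S,V=hsv(d)
red=((H<7)|(H>173))&(S>120)&(V>50);yel=(H>20)&(H<33)&(S>110)&(V>60)
# tins seen by ray onto top region via depth
for n,m,b in(("red",red,(272,310,180,206)),("yel",yel,(295,325,185,207)),("mark",yel|((H>14)&(H<35)&(S>110)&(V>50)),(262,295,207,235))):
    P,u,v=pts(d,m&box(H.shape,*b)); print(n,len(u),np.median(P,0).round(3) if len(u) else"",u.mean() if len(u) else"",v.mean() if len(v) else"")
E
```

```text
red 166 [ 0.451 -0.035  0.073] 287.68674698795184 190.52409638554218
yel 155 [ 0.556 -0.037  0.102] 309.8838709677419 197.11612903225807
mark 0
```

Request:
play_rows --rows '[{"dx": -0.05, "dy": -0.05, "dz": -0.1, "roll": 0, "fingers": 1}, {"dx": -0.1, "dy": -0.1, "dz": -0.2, "roll": 0, "fingers": 1}, {"dx": -0.1, "dy": -0.1, "dz": -0.2, "roll": 0, "fingers": 1}, {"dx": 0, "dy": -0.5, "dz": -0.4, "roll": 0, "fingers": 1}, {"dx": 0, "dy": -0.5, "dz": -0.4, "roll": 0, "fingers": 1}, {"dx": 0, "dy": -0.5, "dz": -0.2, "roll": 0, "fingers": 1}, {"dx": 0, "dy": 0, "dz": 0, "roll": 0, "fingers": 1}]'

```text
time: 23.48
tool_pos: [0.4511, -0.1318, 0.1872]
tcp_rot: [2.869, 1.279, 0.002]
wrist_force: [0.1, -0.9, -0.2]
width: -0.001
```

```bash
cat > chk.py <<'E'
from workcell import vision,bot
from h import *; from knob import *
import sys
c=vision.read_camera("top");H,S,V=hsv(c);sh=H.shape
d=vision.read_camera("scene");a=cv2.resize(d["pixels"][165:250,240:345],None,fx=7,fy=7,interpolation=cv2.INTER_CUBIC)
cv2.imwrite(sys.argv[1],cv2.convertScaleAbs(a[:,:,::-1],alpha=2))
Cf=np.array([.5238,-.162,.1442])
P,u,v=pts(c,(H>14)&(H<35)&(S>110)&(V>50)&box(sh,362,392,198,232))
if len(P):
    q=P.mean(0)-Cf; print("mark",len(P),(q*1000).round(1),"angle",np.arctan2(-q@e2,q@e1).round(2))
for nme,m,b in(("red",((H<7)|(H>173))&(S>120)&(V>50),(322,346,190,262)),("yel",(H>20)&(H<33)&(S>110)&(V>70),(322,346,180,262))):
    P,u,v=pts(c,m&box(sh,*b)); P=P[np.argsort(P[:,2])]; q=np.median(P,0)-[.556,-.044,0]; print(nme,len(P),"local x,y",(q@hx).round(3),(q@e2).round(3))
print(bot.read_state()["time"],bot.read_state()["tool_pos"].round(3))
E
python3 chk.py pics/s8.png
```

```text
red 194 local x,y -0.129 -0.009
yel 229 local x,y -0.007 0.002
23.5833 [ 0.452 -0.133  0.186]
```

View pics/s8.png

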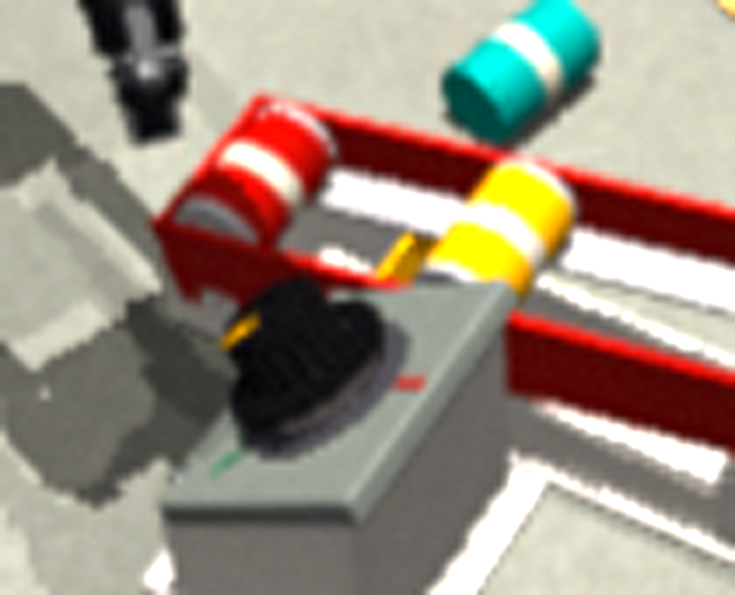

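The red tin is in the bay at (255,170) and the yellow one is held behind the raised bar at (500,225). I work out the knob angle from the mark at (240,330) by casting its ray onto the face plane.

```bash
cat > ang.py <<'E'
from workcell import vision,bot
from h import *; from knob import *
C=np.array([.5238,-.162,.1442])
def rayhit(c,m):
    v,u=np.nonzero(m); D=np.c_[(u-c["cx"])/c["fx"],(v-c["cy"])/c["fy"],np.ones(len(u))]@c["R"]; o=-c["R"].T@c["t"]
    s=((C-o)@n)/(D@n); q=o+s[:,None]*D-C; return q@e1*1000,q@e2*1000
for nm,c in(("s0",load("scene2.npz")),("now",vision.read_camera("scene")),("t0",load("top2.npz")),("tnow",vision.read_camera("top"))):
    H,S,V=hsv(c);b=(268,292,203,218) if nm in("s0","now") else (364,392,200,228)
    m=(H>14)&(H<35)&(S>110)&(V>45)&box(H.shape,*b)
    if m.sum()<4: print(nm,"none");continue
    x,y=rayhit(c,m); l=cv2.fitLine(np.c_[x,y].astype(np.float32),cv2.DIST_L2,0,.01,.01).ravel()
    print(nm,m.sum(),x.mean().round(1),y.mean().round(1),"pos angle",np.arctan2(-y.mean(),x.mean()).round(2),"line angle mod pi",(np.arctan2(-l[1],l[0])%np.pi).round(2))
E
python3 ang.py
```

```text
s0 12 7.7 3.6 pos angle -0.44 line angle mod pi 0.41
now 14 -14.1 -6.3 pos angle 2.72 line angle mod pi 2.16
t0 33 10.6 0.9 pos angle -0.08 line angle mod pi 0.08
tnow none
```

Request:
play_rows --rows '[{"dx": 0, "dy": 0, "dz": -0.5, "roll": 0, "fingers": 1}, {"dx": 0.3, "dy": -0.3, "dz": -0.5, "roll": 0, "fingers": 1}, {"dx": 0.5, "dy": -0.45, "dz": 0, "roll": 0, "fingers": 1}, {"dx": 0.5, "dy": -0.45, "dz": 0, "roll": 0, "fingers": 1}, {"dx": 0.5, "dy": -0.45, "dz": 0, "roll": 0, "fingers": 1}, {"dx": 0.5, "dy": -0.45, "dz": 0, "roll": 0, "fingers": 1}, {"dx": 0.5, "dy": -0.45, "dz": 0, "roll": 0, "fingers": 1}, {"dx": 0.5, "dy": -0.45, "dz": 0, "roll": 0, "fingers": 1}, {"dx": 0.5, "dy": -0.45, "dz": 0, "roll": 0, "fingers": 1}, {"dx": 0.5, "dy": -0.45, "dz": 0, "roll": 0, "fingers": 1}, {"dx": 0, "dy": 0, "dz": 0, "roll": 0, "fingers": 1}, {"dx": 0, "dy": 0, "dz": 0, "roll": 0, "fingers": 1}]'

```text
time: 24.68
tool_pos: [0.4517, 0.0996, 0.2249]
tcp_rot: [-2.868, -1.282, 0.003]
wrist_force: [0.2, 0.3, 0.2]
width: -0.002
```

```bash
python3 ang.py; python3 chk.py pics/s9.png
```

```text
s0 12 7.7 3.6 pos angle -0.44 line angle mod pi 0.41
now 13 -13.8 -5.7 pos angle 2.75 line angle mod pi 2.31
t0 33 10.6 0.9 pos angle -0.08 line angle mod pi 0.08
tnow 22 -9.6 -8.1 pos angle 2.44 line angle mod pi 2.18
mark 22 [-7.4 -8.1 -4.6] angle 2.43
red 196 local x,y -0.129 0.008
yel 226 local x,y -0.006 -0.005
24.8833 [0.452 0.098 0.225]
```

```bash
python3 -c "
from workcell import bot
print(bot.finish_job())"
```

```text
the job is handed in; nothing more can be done
None
```

I handed the job in at about 25 s of the 69 s allowed; no verdict is reported. From my own checks, both tins and the knob ended where the task wants them.

- **Loading:** I laid the red tin in the chute and it rolled down to rest at the gate. The yellow tin then came to rest directly behind it.
- **Knob:** The gripper always points straight down, so it could not turn with the tilted knob. Instead I pressed the shut fingertips on the knob's top face until it was fully in (about 16–21 N). I then drove it round its axis through the safety stop to the far end.
- **Tins at the end:** In the dispenser's frame, the red tin is in the bay at x ≈ -129 mm, y within about 9 mm. The yellow tin is behind the raised bar at x ≈ -6 mm, y within 5 mm.
- **Knob angle:** The top and scene cameras gave readings that disagree, between 2.16 and 2.75 rad. The highest came from the scene camera's mark position, which was already off by about 0.4 rad with the knob still closed. All readings are above the 1.95 rad needed.
- **Clearance:** The arm was clear of everything and the wrist force about zero. I did not re-measure the bottles or the parcel, but no move went near them.

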